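# Clamp a binocular half under the ratchet press foot

## Task

Draw the press rail up by its black grip, tooth by tooth and without jerking, until the rubber foot is higher than the brown binocular half and the pawl carries the rail by itself. Bring the binocular half, kept upright, under the raised foot, housing first between the guides, and press it home against the sprung plunger of the brass stop with a gentle but definite push, so that it stays touching the plunger. Then lift the pawl by gently pressing its red tab until the foot has come down on the housing, let the pawl spring back, and leave the other things on the bench alone.

Things in the scene. Friction and masses are not known exactly. Their poses are not given: they have to be found in the camera images.
- stand: Press stand, cam-locked to the bench (fixed). Origin: centre of the work nest, on the bench surface, under the foot. +x: direction in which work is pushed in, towards stop and tower; z up. Nest: bare bench between guide bars 14 mm high, inner faces y = +-31 mm, x -32 to 48 mm, flaring out to y +-44 at x = -62. Tower top z = 130. Base plate x 45 to 150, y +-75 mm, 12 high.
- stop: Brass stop block across the end of the nest, fixed, 11 x 62 x 30 mm (x, y, z of the stand, axes alike); origin at its underside centre, at stand x = 52.5 mm. Out of it, 21 mm high, points a sprung 8 mm plunger, its tip at stand x 14 to 39 mm: set by hand each time, not measured. It gives, damped, 2 N per mm over 3.5 mm, then is rigid. Definite: 4 N or more for half a second; over 15 N is too hard.
- grip: Black grip block on top of the rail, 40 x 24 x 36 mm (x, y, z of the stand, axes alike); origin at its centre, at stand x = 73 mm, z = 168 mm plus joint rail. Grip it from above across its 24 mm and pull straight up at some 20 mm/s: takes 5 to 20 N (weight 4.4 N, drag 90 N per m/s, and up to 12 N more at each tooth). Over 0.12 m/s is jerking.
- rail (a joint): Rail height in m, 0 at the lower stop, 0.062 at the rigid upper one. The pawl carries it at 0, 0.010, 0.020 ... 0.060 (up to 1 mm lower); let go in between it sinks to the tooth below. It starts at 0 or 0.010. From 0.030 up the binocular half passes under the foot with 5 mm or more to spare; with the foot on the housing it reads 0.024. Pawl out, it sinks at about 50 mm/s by its weight.
- foot: Round black rubber press foot, 26 mm across, 8 mm high, on a spindle under the end of the rail's arm; origin at its underside centre, at stand x = 0, y = 0, z = 20 mm plus joint rail. The dark arm, 14 mm wide, stand x -10 to 70 mm, runs 70 to 84 mm above this underside.
- pawl (a joint): Angle of the sprung brass pawl in rad: 0 = nose fully in the teeth, 0.20 = rigid stop, nose fully out; it springs back when let go. From about 0.11 the rail is free. It may rest at up to 0.09 on a tooth's flank. The pawl is a bell crank: its nose is lifted out of the teeth by pushing its tail tab down.
- tab: Red tab on the pawl's tail, 28 x 26 x 6 mm; origin at its centre, at stand x = 174.5 mm, y = 0, z = 85 mm with the pawl at 0. The pivot, along stand y, is at stand x = 89.5 mm, z = 55 mm: pushing the tab down about 15 mm takes the pawl to 0.18. Needs 2 to 6 N; over 25 N is too much.
- binocular: Brown bakelite binocular half, 0.3 kg, loose, upright on the bench before the nest. Housing 64 x 56 x 44 mm (x, y, z); origin at its underside centre. Eyepiece tube 32 mm in diameter, axis 22 mm high, from x = -32 to -112 mm, then a black eyecup 38 mm in diameter to -126 mm. Grip the tube across y near x = -85 mm and slide (drag 1 to 3 N). In the nest its axes lie as the stand's.
- screwblock: Brass collimation screw block 55 x 36 x 30 mm with three screws up to 42 mm; origin underside centre. Bystander.
- lens: Domed glass objective lens, 54 mm across, 14 mm high; origin underside centre. Bystander.
- shimrack: Chrome prism shim rack 110 x 50 x 36 mm with upright shims; origin underside centre. Bystander.
- driver: Screwdriver 160 mm long lying on the bench; origin underside centre. Bystander.
- eyecup: Black spare eyecup ring, 40 mm across, 12 mm high; origin underside centre. Bystander.
- jar: Small amber jar, 48 mm across, 55 mm high; origin underside centre. Bystander.
Mind the look-alikes: they are no part of the job. There is more than one size of the binocular; the one meant has the size given above.

How it is judged:
On the way, in this order (a step that is already met when the one before it is completed fails the run):
1. the rail is raised to the third tooth or higher, clear of the binocular half's height, and carried by the pawl with the grip let go (value of joint rail above 0.0275 m and velocity of joint rail between -0.005 and 0.005 m/s and contact force between each of the arm, the fingers and grip below 0.2 N), for 0.3 s.
2. with the rail still up, the binocular half is in the nest, pushed against the stop plunger with at least 3.5 N (x of binocular in the frame of stand between -0.0195 and 0.012 m and y of binocular in the frame of stand between -0.005 and 0.005 m and angle between the x axis of binocular and the x axis of stand, either way round below 0.1 rad and angle between binocular's own z axis and vertical below 0.05 rad and value of joint rail above 0.0275 m and contact force between binocular and stop above 3.5 N), for 0.2 s.
3. with the binocular half home, the pawl is lifted out by pressing its tab (x of binocular in the frame of stand between -0.0195 and 0.012 m and y of binocular in the frame of stand between -0.005 and 0.005 m and angle between the x axis of binocular and the x axis of stand, either way round below 0.1 rad and angle between binocular's own z axis and vertical below 0.05 rad and value of joint pawl above 0.075 rad and contact force between the fingers and tab above 0.5 N), for 0.05 s.
At the end, for the whole second after the job is handed in: The foot lies on the housing (over 1.5 N; rail 0.0215 to 0.0262), the pawl has sprung back (under 0.11 rad), and the binocular half is at rest, upright (0.05 rad), in the nest (-19.5 to +12 mm along, 5 mm across, 0.1 rad) and touching the stop plunger (over 0.1 N) (x of binocular in the frame of stand between -0.0195 and 0.012 m and y of binocular in the frame of stand between -0.005 and 0.005 m and angle between the x axis of binocular and the x axis of stand, either way round below 0.1 rad and angle between binocular's own z axis and vertical below 0.05 rad and contact force between binocular and stop above 0.1 N and value of joint rail between 0.0215 and 0.0262 m and contact force between foot and binocular above 1.5 N and value of joint pawl below 0.11 rad and linear speed of binocular below 0.01 m/s).
It fails at once if the rail is jerked: faster than 0.12 m/s (velocity of joint rail above 0.12 m/s or velocity of joint rail below -0.12 m/s).
It fails at once if the binocular half is driven against the stop, or squeezed by the foot, with more than 15 N (contact force between binocular and stop above 15 N or contact force between foot and binocular above 15 N).
It fails at once if the pawl tab is pressed with more than 25 N (contact force between the fingers and tab above 25 N).
It fails at once if the binocular half is tipped over by more than 0.4 rad (angle between binocular's own z axis and vertical above 0.4 rad).
It fails at once if another thing on the bench is moved by more than 15 mm (distance of any of screwblock, lens, shimrack, driver, eyecup, jar from where it was at the start of the episode above 0.015 m).
It also fails if it takes over 72 s, if anything falls off the work surface, if the arm or the gripper's body presses on something with over 40 N, if the wrist force passes 120 N, or if a joint passes its speed limit or range.

## Robot

A 7-joint arm with a two-finger parallel gripper is mounted at the origin on the work surface. World frame = base frame: x ahead of the robot, y to its left, z up, the work surface at z = 0. Lengths are in m, angles in rad, forces in N, time in s.
With the tool pointing down it reaches from about 0.4 to 0.85 m from the base axis. Payload 10.4 kg.
Tool frame: the origin (TCP) lies at the centre of the arm's flange, where the gripper is bolted on; the fingertips stand 173 mm ahead of it and the grasp point (between the pads) lies 155 mm ahead of it; z points along the fingers, y is the line along which they close (so a half turn about z gives the same grasp; the last joint's range is limited). The gripper opens to 85 mm and grips with 20 to 120 N. Pads are 22 mm wide; open, the fingers measure 114 mm over their backs; the gripper's body (76 mm by 85 mm) begins 54 mm behind the grasp point. The pads swing forward as they close: fully open they stand 13 mm farther back than shut.
Start: joints at [-1.206, 0.332, -0.065, 1.46, 0.022, 1.35, -0.088], TCP at [0.236, 0.579, 0.405] pointing down, gripper open.
Joint ranges: [-2.6, 2.6], [-0.5, 2.12], [-1.47, 1.34], [0.16, 2.42], [-1.27, 4.41], [0.06, 2.06], [-2.6, 2.6]. Speed limits (rad/s): [2.22, 2.22, 2.79, 2.79, 3.14, 3.14, 3.14].

## Interface

Orientations are given as a unit quaternion [x, y, z, w].
In Python, from workcell import manip, viewer, finder gives the robot as it stands.
- The arm moves only by the tool arm_command, never from a script. Its argument "plan" is a list of rows, each an object with "dp": the shift along the tool's x, y, z in mm, a list of three; "spin": the turn about the tool's z in rad. A call has 1 to 5 rows; each row shifts and turns the commanded pose from where the row before left it, along the tool's axes as they then stand; what a row does not reach is not made up. A row lasts 1/10 s, in which the tool goes at most 50 mm and 8.59 degrees, less where a joint would pass 70% of its speed; a pose out of reach is approached as far as the arm can. A call is refused whole if a number of a shift passes 50 or a number of a turn 0.15, either way. A call with a gripper value outside its range is refused whole. "grip" is the closure, from -1 (fully open) to 1 (shut), set as the call begins (left out, the last holds). The fingers move at their own pace and stop on an object; "newtons" is the grip in N (left out, the last holds). Time passes only in rows, so rows that do not move let the fingers close. It gives the time, the measured TCP pose, the force, the opening and the grip force at its end, in the units of the state.
- manip.get_obs(): the state, without advancing time (a new reading comes with each control period).
- viewer.camera(name): name is "scene" or "top"; returns the picture (420x560x3 uint8, blue, green, red); there is no depth.
- viewer.camera_params(name): a dict with "vertical_fov" (degrees; the focal length in pixels is half the picture's height over the tangent of half this angle, whatever the lens; pixels are square), "cx", "cy" (the principal point, pixels), "k1" (the pictures are not rectified: a ray, as slopes to the right and down, at radius r is drawn at 1 + k1 r^2 times it, then the intrinsics apply), "R" (3x3) and "t" (3): a world point X has camera coordinates R X + t. Camera axes: x right, y down, z forward; pixel columns grow to the right and rows downward; lengths in m; the calibration is good to about 2 mm. A picture is of the moment at which its call begins. camera_params takes no time and is no camera call.
- manip.hand_in(): hands the job in; it is judged then, once.
Trained networks look in the newest picture that a camera, given by its name, has taken for a name from the list of things; names that differ only in an ending like _2 or _b are one class to them, and where a whole thing is asked for, a point or a joint stands for the part that bears it (a point fixed in the world has none). Each returns a list of dicts, best first, with "score" (0 to 1); they miss things now and then, are a little off and sometimes report something else, mostly with a low value. They report only what shows in the picture. A call takes as long as a camera call. They do not tell look-alikes from the thing itself.
- finder.find_in(camera, thing): "position" ([x, y, z] in m, in world coordinates, good to about 4 mm: the middle of the surface that is visible of it).
The state is a dict: "clock": time; "joint_pos": joint angles; "joint_velocities": joint speeds; "tau": joint torques, N m; "position": TCP position; "ee_rot": TCP orientation; "ft_force": force on the tool from outside, world axes, zero at the start; "torque": the same for the moment, N m; "grip_width": opening from 0.0 (shut) to 1.0 (fully open); "grasp_force": force on a finger pad.
Only numpy, scipy, OpenCV 4.12 (cv2) and the standard library are available. Lean on these libraries where they do the work, as an engineer would, in place of code of your own. Each camera call takes 0.05 s, during which the arm holds its last target. There are 200 camera calls.

## Working session

There is one attempt and no reset: what is moved stays moved. The work goes in short steps, Python scripts to look and compute and a tool call to move; the robot and the scene stay as the last step left them, time stands still between calls to the robot, and variables do not carry over. Pictures are saved under pics/ and viewed, at most 10 in all, crops included, and the job is handed in when it is done.

Besides the shell and the picture viewer there is one more tool, called as name([rows], argument=value, ...), one row to a line, values as JSON. arm_command: Moves the arm, as the interface text tells. Its arguments: {"type":"object","properties":{"plan":{"type":"array","items":{"type":"object","properties":{"dp":{"type":"array","items":{"type":"number"}},"spin":{"type":"number"}}}},"grip":{"type":"number"},"newtons":{"type":"number"}},"required":["plan"]}

```bash
mkdir -p pics; cat > h.py <<'E'
import numpy as np, cv2
from workcell import manip, viewer, finder
def K(n):
    p=viewer.camera_params(n); f=210/np.tan(np.radians(p["vertical_fov"])/2)
    return p,f
def proj(n,X):
    p,f=K(n); c=np.atleast_2d(X)@np.array(p["R"]).T+np.array(p["t"]); s=c[:,:2]/c[:,2:]
    s=s*(1+p["k1"]*(s**2).sum(1,keepdims=True)); return s*f+[p["cx"],p["cy"]]
def unproj(n,uv,z):
    p,f=K(n); d=(np.array(uv,float)-[p["cx"],p["cy"]])/f; s=d.copy()
    for _ in range(20): s=d/(1+p["k1"]*(s@s))
    R=np.array(p["R"]); o=-R.T@np.array(p["t"]); r=R.T@np.append(s,1); return o+r*(z-o[2])/r[2]
E
python3 - <<'E'
from h import *
for n in("scene","top"):
    im=viewer.camera(n); cv2.imwrite(f"pics/{n}0.png",cv2.resize(im,(800,600),interpolation=cv2.INTER_CUBIC))
    p,f=K(n); print(n,f,p["k1"],-np.array(p["R"]).T@np.array(p["t"]))
    for t in("stand","stop","grip","foot","tab","binocular"):
        print(t,[(round(d["score"],2),np.round(d["position"],4).tolist()) for d in finder.find_in(n,t)[:3]])
o=manip.get_obs();print(o)
E
```

```text
scene 386.0242992597604 -0.010535367077911112 [ 1.1620047  -0.39613786  0.98886288]
stand [(0.56, [0.5042, 0.1148, 0.0173])]
stop []
grip [(0.75, [0.5038, 0.114, 0.1831]), (0.33, [0.6297, -0.3944, 0.009])]
foot []
tab [(0.75, [0.4903, 0.2138, 0.0797]), (0.55, [0.4877, 0.2242, 0.0755])]
binocular [(0.98, [0.3611, -0.2429, 0.0517]), (0.94, [0.3158, 0.291, 0.0526]), (0.9, [0.5467, -0.0982, 0.0375])]
top 431.35338714152397 -0.0026211131873995143 [ 0.46641306 -0.07062478  1.18004129]
stand [(0.79, [0.4916, 0.1218, 0.0138]), (0.18, [0.5363, -0.103, 0.0427])]
stop []
grip [(0.53, [0.4959, 0.1149, 0.1948]), (0.36, [0.763, -0.2004, 0.0088])]
foot []
tab [(0.6, [0.4855, 0.2233, 0.0737])]
binocular [(0.91, [0.2985, 0.3057, 0.0574]), (0.81, [0.5385, -0.1046, 0.0447]), (0.81, [0.3483, -0.2371, 0.0577])]
{'clock': 0.7, 'joint_pos': array([-1.20558652,  0.33218443, -0.06469033,  1.4601062 ,  0.02162009,
        1.34990134, -0.08850239]), 'joint_velocities': array([-0.00025419,  0.00074232,  0.00189902, -0.00143342, -0.00041457,
       -0.00050371,  0.00220262]), 'tau': array([-1.80910534e-03, -6.25090885e+01,  4.80567408e-02, -3.91769993e+01,
        1.63935497e-02,  1.79061037e-03, -9.59648020e-06]), 'position': array([0.23634626, 0.57859155, 0.40474427]), 'ee_rot': array([1.92693921e-01, 9.81258911e-01, 4.68728912e-05, 1.10908761e-05]), 'ft_force': array([ 0.09020359,  0.02534943, -0.12154758]), 'torque': array([-0.06409528,  0.00041768,  0.01007402]), 'grasp_force': 0.0, 'grip_width': 0.9976208335384082}
```

View pics/scene0.png

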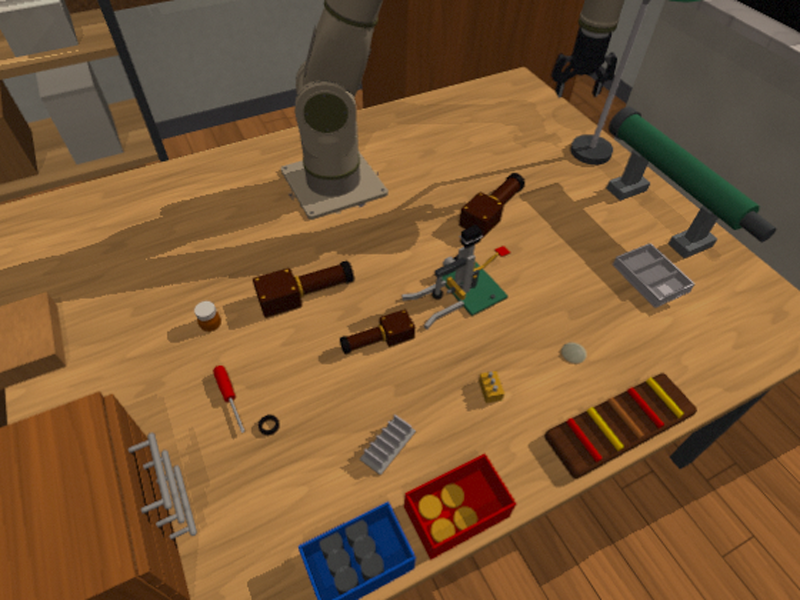

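View pics/top0.png

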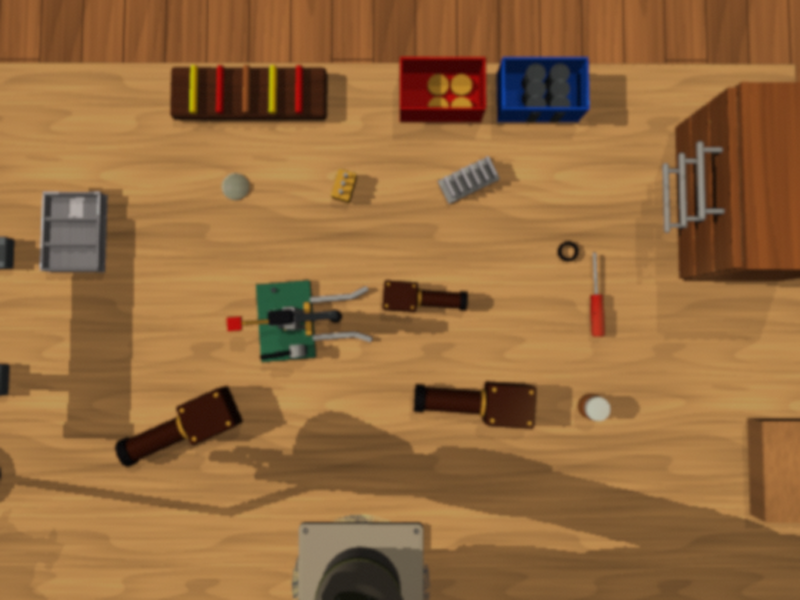

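The target is the small half at about (425,298) in the top picture: its housing measures about 35 x 30 px, which is 64 x 56 mm. The stand's green plate spans (257..316, 283..360), with its +x pointing left (world +y) and the red tab at (235,323). I'll enlarge this area to measure it.

```bash
python3 - <<'E'
from h import *
im=viewer.camera("top"); c=im[185:265,150:340]; cv2.imwrite("pics/t1.png",cv2.resize(c,None,fx=4.2,fy=4.2,interpolation=cv2.INTER_CUBIC))
im=viewer.camera("scene"); c=im[145:255,230:370]; cv2.imwrite("pics/s1.png",cv2.resize(c,None,fx=5.4,fy=5.4,interpolation=cv2.INTER_CUBIC))
E
```

```text
(no output)
```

View pics/t1.png

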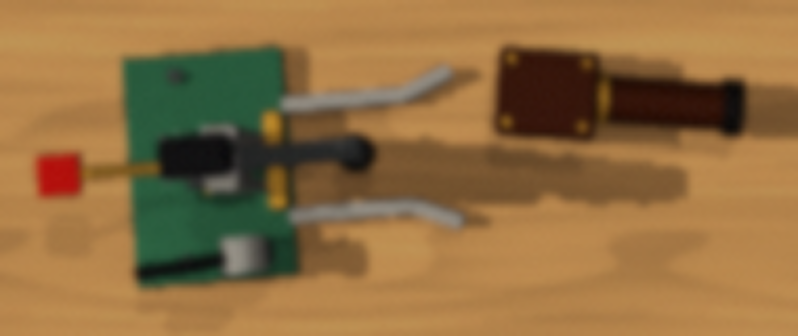

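View pics/s1.png

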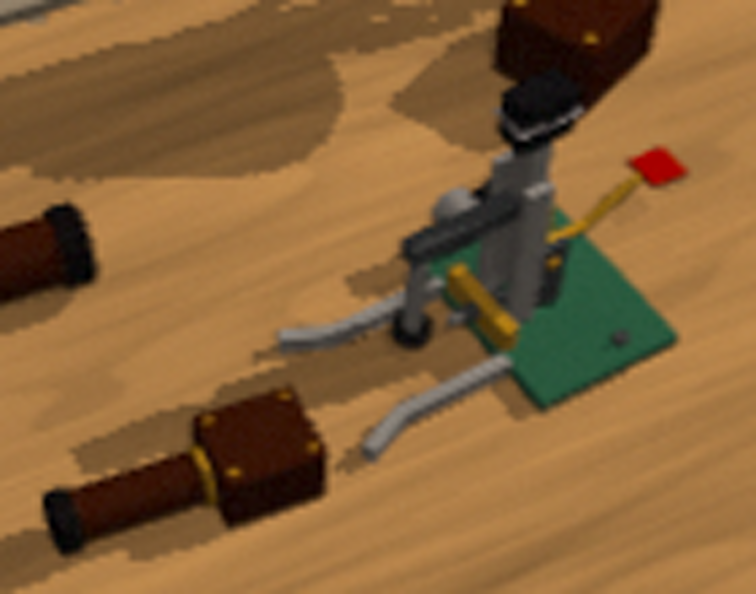

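```bash
cat > fit.py <<'E'
from h import *
from scipy.optimize import least_squares
def T(q,P): # q=x,y,yaw
    P=np.atleast_2d(np.array(P,float)); c,s=np.cos(q[2]),np.sin(q[2])
    return np.c_[q[0]+c*P[:,0]-s*P[:,1], q[1]+s*P[:,0]+c*P[:,1], P[:,2]]
def fit(q0,obs):
    f=lambda q:np.concatenate([(proj(n,T(q,P)/1)-uv).ravel() for n,P,uv in obs])
    r=least_squares(f,q0,loss="soft_l1"); return r.x,f(r.x)
E
python3 - <<'E'
from fit import *
t=lambda L:np.array(L)/4.2+[150,185]-.4
s=lambda L:np.array(L)/5.4+[230,145]-.4
m=1e-3
st=[("top",np.array([[150,-75,12],[45,-75,12],[45,75,12],[150,75,12]])*m,t([(123,60),(284,46),(299,272),(138,287)])),
("scene",np.array([[45,-75,12],[150,-75,12]])*m,s([(544,408),(678,338)]))]
q,r=fit([.5,.02,1.57],st); print("stand",q,np.round(r,1))
bi=[("top",np.array([[32,28,44],[32,-28,44],[-32,-28,44],[-32,28,44]])*m,t([(497,135),(502,46),(600,54),(597,138)])),
("scene",np.array([[-32,28,44],[32,28,44],[32,-28,44],[-32,-28,44]])*m,s([(195,418),(290,388),(327,452),(222,487)]))]
b,r=fit([.54,-.1,1.57],bi); print("bino",b,np.round(r,1))
c=np.array
S=c([[np.cos(q[2]),np.sin(q[2])],[-np.sin(q[2]),np.cos(q[2])]])
print("bino in stand",S@(b[:2]-q[:2])*1000,b[2]-q[2])
print("tab top px",(proj("top",T(q,[.1745,0,.088]))+.4-[150,185])*4.2,"scene",(proj("scene",T(q,[.1745,0,.088]))+.4-[230,145])*5.4)
for rail in(0,.01):
    print(rail,"foot bottom scene",(proj("scene",T(q,[0,0,.02+rail]))+.4-[230,145])*5.4)
    G=c([[a,b_,186+rail*1000] for a in(53,93) for b_ in(-12,12)])*m
    print("grip top corners scene",((proj("scene",T(q,G))+.4-[230,145])*5.4).round().tolist()," top",((proj("top",T(q,G))+.4-[150,185])*4.2).round().tolist())
    A=c([[-10,-7,104+rail*1000],[-10,7,104+rail*1000]])*m
    print("arm end top corners",((proj("scene",T(q,A))+.4-[230,145])*5.4).round().tolist())
print("cup end", (proj("top",T(b,[-.126,0,.022]))+.4-[150,185])*4.2)
E
```

```text
stand [0.50158642 0.04617082 1.65768894] [-0.4 -1.  -0.2 -0.9  0.4  0.5 -0.1  0.2 -1.  -0.3 -0.1 -0.4]
bino [ 0.53832156 -0.07365183  1.51428551] [-0.7 -0.3 -0.6 -0.2  0.2 -0.7 -0.3  0.4 -2.2 -0.4 -0.7 -1.2 -0.1  0.4
 -0.1  0.6]
bino in stand [-122.55858145  -26.19793901] -0.143403425513132
tab top px [[ 60.13721282 172.31009696]] scene [[652.61506444 157.15492933]]
0 foot bottom scene [[405.44529684 344.06403871]]
grip top corners scene [[519.0, 127.0], [493.0, 100.0], [578.0, 100.0], [552.0, 74.0]]  top [[232.0, 129.0], [235.0, 172.0], [159.0, 135.0], [162.0, 178.0]]
arm end top corners [[408.0, 266.0], [394.0, 250.0]]
0.01 foot bottom scene [[406.57026089 333.48228297]]
grip top corners scene [[521.0, 114.0], [495.0, 87.0], [580.0, 87.0], [554.0, 61.0]]  top [[229.0, 128.0], [232.0, 172.0], [155.0, 134.0], [159.0, 178.0]]
arm end top corners [[409.0, 254.0], [395.0, 238.0]]
cup end [[743.83896438 106.10511213]]
```

The stand fits at (0.501, 0.046) with yaw 1.658, the binocular half at (0.538, -0.074) with yaw 1.514, and the rail looks to be at 0. I'll move over the grip next.

arm_command([
  {"dp": [-37.6,-29.8,0]},
  {"dp": [-37.6,-29.8,0]},
  {"dp": [-37.6,-29.8,0]},
  {"dp": [-37.6,-29.8,0]},
  {"dp": [-37.6,-29.8,0]},
], grip=-0.3)

```text
invalid input at $.plan[0]: expected keys dp, spin
```

arm_command([
  {"dp": [-37.6,-29.8,0]},
  {"dp": [-37.6,-29.8,0]},
  {"dp": [-37.6,-29.8,0]},
  {"dp": [-37.6,-29.8,0]},
  {"dp": [-37.6,-29.8,0]},
])

```text
invalid input at $.plan[0]: expected keys dp, spin
```

arm_command([
  {"dp": [0,0,0],"spin": 0.145},
  {"dp": [0,0,0],"spin": 0.145},
  {"dp": [0,0,0],"spin": 0.145},
  {"dp": [0,0,0],"spin": 0.145},
  {"dp": [0,0,0],"spin": 0.145},
])

```text
clock: 1.3
position: [0.2363, 0.5786, 0.4047]
ee_rot: [0.531, 0.848, 0.0, -0.0]
ft_force: [-0.3, -0.1, -0.2]
grip_width: 1.0
grasp_force: 0.0
```

arm_command([
  {"dp": [0,0,0],"spin": 0.145},
  {"dp": [0,0,0],"spin": 0.145},
  {"dp": [0,0,0],"spin": 0.081},
  {"dp": [0,0,0]},
])

```text
invalid input at $.plan[3]: expected keys dp, spin
```

arm_command([
  {"dp": [0,0,0],"spin": 0.145},
  {"dp": [0,0,0],"spin": 0.145},
  {"dp": [0,0,0],"spin": 0.081},
], grip=-0.3)

```text
clock: 1.6
position: [0.2363, 0.5786, 0.4048]
ee_rot: [0.678, 0.735, 0.0, -0.0]
ft_force: [-0.1, -1.0, 0.5]
grip_width: 0.648
grasp_force: 0.0
```

arm_command([
  {"dp": [-43.7,19.7,0],"spin": 0},
  {"dp": [-43.7,19.7,0],"spin": 0},
  {"dp": [-43.7,19.7,0],"spin": 0},
  {"dp": [-43.7,19.7,0],"spin": 0},
  {"dp": [-43.7,19.7,0],"spin": 0},
])

```text
clock: 2.1
position: [0.3541, 0.3676, 0.4049]
ee_rot: [0.676, 0.737, 0.0, -0.0]
ft_force: [0.5, 0.0, -0.0]
grip_width: 0.648
grasp_force: 0.0
```

arm_command([
  {"dp": [-43.7,19.7,0],"spin": 0},
  {"dp": [-43.7,19.7,0],"spin": 0},
  {"dp": [-43.7,19.7,0],"spin": 0},
  {"dp": [-43.7,19.7,0],"spin": 0},
  {"dp": [0,0,0],"spin": 0},
])

```text
clock: 2.6
position: [0.4498, 0.1959, 0.4053]
ee_rot: [0.679, 0.734, 0.0, 0.001]
ft_force: [0.0, 1.0, 0.9]
grip_width: 0.65
grasp_force: 0.0
```

```bash
cat > w.py <<'E'
from fit import *
from scipy.spatial.transform import Rotation as Ro
Q=np.array([.5003,.0462,1.6577])
def where():
    o=manip.get_obs(); R=Ro.from_quat(o["ee_rot"]).as_matrix()
    c,s=np.cos(Q[2]),np.sin(Q[2]); d=o["position"][:2]-Q[:2]
    print("t",round(o["clock"],2),"TCP in stand mm",np.round([1e3*(c*d[0]+s*d[1]),1e3*(-s*d[0]+c*d[1]),1e3*o["position"][2]],1),"tool x yaw rel stand",round(np.arctan2(R[1,0],R[0,0])-Q[2],4),"tilt",np.round(R[:2,2],4),"F",np.round(o["ft_force"],2),"g",round(o["grip_width"],3),round(o["grasp_force"],1)); return o
E
python3 -c "
from w import *
where()"
```

```text
t 2.6 TCP in stand mm [153.6  37.3 405.3] tool x yaw rel stand -0.0095 tilt [ 0.0016 -0.0006] F [0.   1.01 0.92] g 0.65 0.0
```

arm_command([
  {"dp": [-40,18.8,0],"spin": -0.0095},
  {"dp": [-40.6,18.5,0],"spin": 0},
  {"dp": [0,0,0],"spin": 0},
  {"dp": [0,0,20],"spin": 0},
  {"dp": [0,0,0],"spin": 0},
])

```text
clock: 3.1
position: [0.491, 0.1257, 0.3829]
ee_rot: [0.672, 0.74, -0.001, -0.001]
ft_force: [-1.2, -0.1, -0.5]
grip_width: 0.648
grasp_force: 0.0
```

```bash
python3 -c "
from w import *
where()
im=viewer.camera('top'); c=im[170:260,140:270]; a=cv2.resize(c,None,fx=4,fy=4,interpolation=cv2.INTER_CUBIC)
im=viewer.camera('scene'); c=im[130:220,270:340]; b=cv2.resize(c,None,fx=4,fy=4,interpolation=cv2.INTER_CUBIC)
cv2.imwrite('pics/g1.png',np.hstack([a,b]))"
```

```text
t 3.1 TCP in stand mm [ 80.    2.4 382.9] tool x yaw rel stand 0.0096 tilt [-0.0029 -0.0011] F [-1.2  -0.13 -0.51] g 0.648 0.0
```

View pics/g1.png

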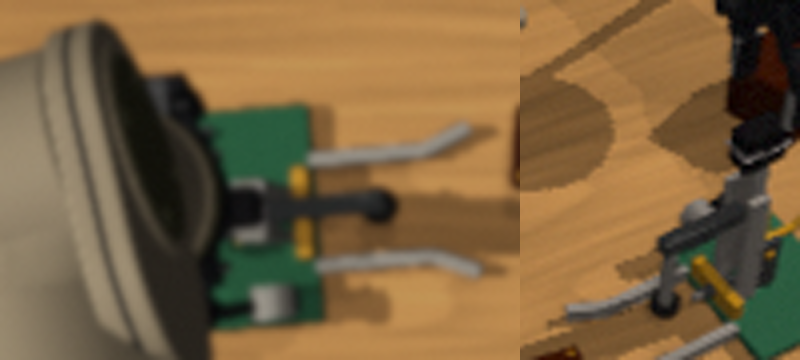

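The gripper is above the grip, and the rail and foot are undisturbed. I'll let it settle, then descend.

arm_command([
  {"dp": [0,0,0],"spin": 0},
  {"dp": [0,0,0],"spin": 0},
])

```text
clock: 3.4
position: [0.4917, 0.1257, 0.3854]
ee_rot: [0.672, 0.741, 0.001, 0.0]
ft_force: [-0.8, -0.0, -0.0]
grip_width: 0.653
grasp_force: 0.0
```

```bash
python3 -c "
from w import *
where()"
```

```text
t 3.4 TCP in stand mm [ 80.    1.6 385.4] tool x yaw rel stand 0.0102 tilt [0.0009 0.0006] F [-0.78 -0.   -0.01] g 0.653 0.0
```

arm_command([
  {"dp": [-7,1.6,0],"spin": 0.01},
  {"dp": [0,0,20],"spin": 0},
  {"dp": [0,0,20],"spin": 0},
  {"dp": [0,0,18],"spin": 0},
  {"dp": [0,0,0],"spin": 0},
])

```text
clock: 3.9
position: [0.4934, 0.118, 0.3249]
ee_rot: [0.676, 0.737, -0.002, -0.001]
ft_force: [0.2, -0.4, 0.2]
grip_width: 0.656
grasp_force: 0.0
```

arm_command([
  {"dp": [0,0,0],"spin": 0},
  {"dp": [0,0,0],"spin": 0},
  {"dp": [0,0,0],"spin": 0},
  {"dp": [0,0,0],"spin": 0},
  {"dp": [0,0,0],"spin": 0},
], grip=1, newtons=40)

```text
clock: 4.4
position: [0.4942, 0.1185, 0.327]
ee_rot: [0.676, 0.737, 0.0, 0.0]
ft_force: [2.0, -0.7, -3.3]
grip_width: 0.279
grasp_force: 41.8
```

```bash
python3 -c "
from w import *
where()"
```

```text
t 4.4 TCP in stand mm [ 7.26e+01 -2.00e-01  3.27e+02] tool x yaw rel stand -0.0004 tilt [0.001  0.0004] F [ 1.95 -0.69 -3.29] g 0.279 41.8
```

arm_command([
  {"dp": [0,0,-1],"spin": 0},
  {"dp": [0,0,-2],"spin": 0},
  {"dp": [0,0,-2],"spin": 0},
  {"dp": [0,0,-2],"spin": 0},
  {"dp": [0,0,-2],"spin": 0},
])

```text
clock: 4.9
position: [0.4941, 0.1186, 0.3351]
ee_rot: [0.676, 0.737, 0.0, 0.0]
ft_force: [10.2, 1.5, -16.5]
grip_width: 0.277
grasp_force: 40.7
```

arm_command([
  {"dp": [0,0,-2],"spin": 0},
  {"dp": [0,0,-2],"spin": 0},
  {"dp": [0,0,-2],"spin": 0},
  {"dp": [0,0,-2],"spin": 0},
  {"dp": [0,0,-2],"spin": 0},
])

```text
clock: 5.4
position: [0.4941, 0.1186, 0.3451]
ee_rot: [0.676, 0.737, 0.0, 0.0]
ft_force: [9.2, 2.4, -17.1]
grip_width: 0.274
grasp_force: 40.7
```

arm_command([
  {"dp": [0,0,-2],"spin": 0},
  {"dp": [0,0,-2],"spin": 0},
  {"dp": [0,0,-2],"spin": 0},
  {"dp": [0,0,-2],"spin": 0},
  {"dp": [0,0,-2],"spin": 0},
])

```text
clock: 5.9
position: [0.4941, 0.1186, 0.3551]
ee_rot: [0.676, 0.737, 0.0, 0.0]
ft_force: [10.4, 2.1, -17.8]
grip_width: 0.277
grasp_force: 40.7
```

arm_command([
  {"dp": [0,0,-2],"spin": 0},
  {"dp": [0,0,-2],"spin": 0},
  {"dp": [0,0,-2],"spin": 0},
  {"dp": [0,0,-1],"spin": 0},
  {"dp": [0,0,0],"spin": 0},
])

```text
clock: 6.4
position: [0.4941, 0.1186, 0.3626]
ee_rot: [0.676, 0.737, 0.0, 0.0]
ft_force: [6.9, 0.9, -8.3]
grip_width: 0.277
grasp_force: 41.5
```

arm_command([
  {"dp": [0,0,1.5],"spin": 0},
  {"dp": [0,0,1.5],"spin": 0},
  {"dp": [0,0,1.5],"spin": 0},
  {"dp": [0,0,0.5],"spin": 0},
  {"dp": [0,0,0],"spin": 0},
])

```text
clock: 6.9
position: [0.4942, 0.1184, 0.3593]
ee_rot: [0.676, 0.737, 0.001, 0.0]
ft_force: [-1.6, -0.6, 11.3]
grip_width: 0.271
grasp_force: 44.3
```

```bash
python3 -c "
from w import *
where()"
```

```text
t 6.9 TCP in stand mm [ 7.250e+01 -2.000e-01  3.593e+02] tool x yaw rel stand -0.0006 tilt [0.0011 0.0011] F [-1.6  -0.62 11.31] g 0.271 44.3
```

arm_command([
  {"dp": [0,0,-1],"spin": 0},
  {"dp": [0,0,0],"spin": 0},
])

```text
clock: 7.1
position: [0.4942, 0.1185, 0.3594]
ee_rot: [0.676, 0.737, 0.001, 0.0]
ft_force: [2.0, -1.2, 5.8]
grip_width: 0.273
grasp_force: 43.3
```

arm_command([
  {"dp": [0,0,0],"spin": 0},
  {"dp": [0,0,0],"spin": 0},
  {"dp": [0,0,0],"spin": 0},
], grip=-0.3)

```text
clock: 7.4
position: [0.4936, 0.1186, 0.3583]
ee_rot: [0.676, 0.737, -0.001, -0.0]
ft_force: [-0.7, 0.5, -0.2]
grip_width: 0.647
grasp_force: 0.0
```

arm_command([
  {"dp": [0,0,-20],"spin": 0},
  {"dp": [0,0,-30],"spin": 0},
  {"dp": [0,0,-20],"spin": 0},
  {"dp": [-50,0,0],"spin": 0},
  {"dp": [-50,0,0],"spin": 0},
])

```text
clock: 7.9
position: [0.5025, 0.0188, 0.4291]
ee_rot: [0.675, 0.738, 0.0, 0.0]
ft_force: [0.1, -0.4, -0.3]
grip_width: 0.655
grasp_force: 0.0
```

arm_command([
  {"dp": [-50,0,0],"spin": 0.0},
  {"dp": [-48,10,0],"spin": 0.07},
  {"dp": [-45,10,0],"spin": 0.07},
  {"dp": [0,0,0],"spin": 0},
  {"dp": [0,0,0],"spin": 0},
])

```text
clock: 8.4
position: [0.5316, -0.1236, 0.4282]
ee_rot: [0.727, 0.687, -0.001, -0.0]
ft_force: [1.1, 0.4, 0.1]
grip_width: 0.646
grasp_force: 0.0
```

```bash
python3 -c "
from w import *
where()
im=viewer.camera('scene'); c=im[105:255,210:370]; b=cv2.resize(c,None,fx=4,fy=4,interpolation=cv2.INTER_CUBIC)
cv2.imwrite('pics/r1.png',b)"
```

```text
t 8.4 TCP in stand mm [-171.8  -16.4  428.2] tool x yaw rel stand -0.1426 tilt [-0.0012 -0.0002] F [1.13 0.39 0.15] g 0.646 0.0
```

View pics/r1.png

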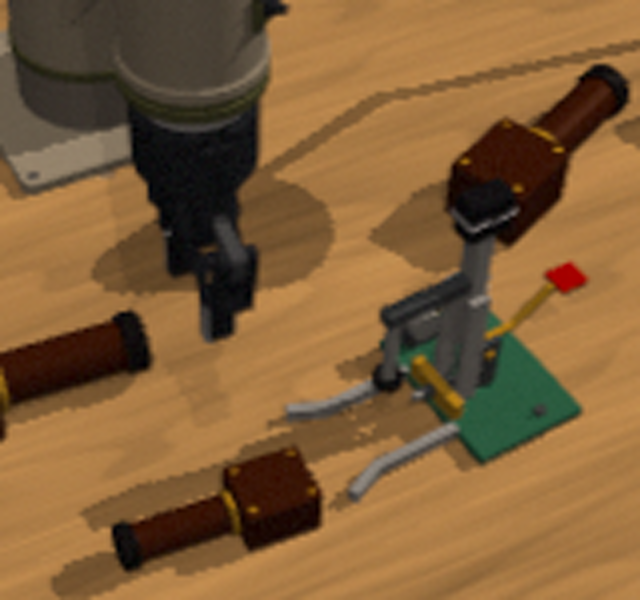

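The rail is up: the foot, at crop (386,385), has risen about 7 raw px, or 30 mm or more. The binocular half hasn't been touched. I'll go down on its tube now.

arm_command([
  {"dp": [-35,4,0],"spin": 0},
  {"dp": [0,0,50],"spin": 0},
  {"dp": [0,0,50],"spin": 0},
  {"dp": [0,0,50],"spin": 0},
  {"dp": [0,0,0],"spin": 0},
], grip=-0.5)

```text
clock: 8.95
position: [0.5318, -0.1551, 0.273]
ee_rot: [0.725, 0.689, -0.003, -0.004]
ft_force: [0.1, -0.2, -0.4]
grip_width: 0.749
grasp_force: 0.0
```

```bash
python3 -c "
from w import *
o=where(); print(o['position'])"
```

```text
t 8.95 TCP in stand mm [-203.3  -13.9  273. ] tool x yaw rel stand -0.1375 tilt [-0.0106  0.0018] F [ 0.13 -0.16 -0.41] g 0.749 0.0
[ 0.53179862 -0.15511653  0.2730263 ]
```

arm_command([
  {"dp": [-3,1.5,40],"spin": 0.005},
  {"dp": [0,0,40],"spin": 0},
  {"dp": [0,0,12],"spin": 0},
  {"dp": [0,0,0],"spin": 0},
  {"dp": [0,0,0],"spin": 0},
])

```text
clock: 9.45
position: [0.5363, -0.1609, 0.1891]
ee_rot: [0.727, 0.686, 0.001, 0.001]
ft_force: [0.4, -0.5, 0.9]
grip_width: 0.752
grasp_force: 0.0
```

```bash
python3 -c "
from w import *
o=where(); print(o['position'])"
```

```text
t 9.45 TCP in stand mm [-209.4  -17.9  189.1] tool x yaw rel stand -0.1447 tilt [ 0.0027 -0.    ] F [ 0.37 -0.46  0.89] g 0.752 0.0
[ 0.53634405 -0.16086661  0.18913866]
```

arm_command([
  {"dp": [2,-2.5,9.5],"spin": 0},
  {"dp": [0,0,0],"spin": 0},
  {"dp": [0,0,0],"spin": 0},
])

```text
clock: 9.75
position: [0.5329, -0.1586, 0.1777]
ee_rot: [0.727, 0.686, 0.0, 0.0]
ft_force: [-0.0, 0.2, 0.2]
grip_width: 0.751
grasp_force: 0.0
```

arm_command([
  {"dp": [0,0,0],"spin": 0},
  {"dp": [0,0,0],"spin": 0},
  {"dp": [0,0,0],"spin": 0},
  {"dp": [0,0,0],"spin": 0},
  {"dp": [0,0,0],"spin": 0},
], grip=1, newtons=30)

```text
clock: 10.25
position: [0.5329, -0.1589, 0.1773]
ee_rot: [0.728, 0.686, 0.0, 0.0]
ft_force: [0.5, -0.9, 1.5]
grip_width: 0.359
grasp_force: 30.0
```

```bash
python3 -c "
from w import *
o=where(); print(o['position'])"
```

```text
t 10.25 TCP in stand mm [-207.2  -14.7  177.3] tool x yaw rel stand -0.1456 tilt [ 0.0003 -0.0001] F [ 0.47 -0.91  1.51] g 0.359 30.0
[ 0.53289348 -0.15889568  0.17730289]
```

arm_command([
  {"dp": [0,0,0],"spin": -0.07},
  {"dp": [0,0,0],"spin": -0.0756},
  {"dp": [0,-8,0],"spin": 0},
  {"dp": [0,-7,0],"spin": 0},
  {"dp": [0,0,0],"spin": 0},
])

```text
clock: 10.75
position: [0.5167, -0.1605, 0.1771]
ee_rot: [0.677, 0.736, -0.0, -0.0]
ft_force: [-2.1, -1.5, 2.6]
grip_width: 0.362
grasp_force: 30.2
```

arm_command([
  {"dp": [0,0,0],"spin": 0},
  {"dp": [0,0,0],"spin": 0},
])

```text
clock: 10.95
position: [0.5173, -0.1603, 0.177]
ee_rot: [0.676, 0.737, -0.001, -0.001]
ft_force: [-3.6, -2.4, 3.0]
grip_width: 0.366
grasp_force: 30.3
```

```bash
python3 -c "
from w import *
where()
im=viewer.camera('top'); c=im[170:260,150:340]; b=cv2.resize(c,None,fx=4.2,fy=4.2,interpolation=cv2.INTER_CUBIC)
cv2.imwrite('pics/b1.png',b)"
```

```text
t 10.95 TCP in stand mm [-207.2    1.   177. ] tool x yaw rel stand -0.0005 tilt [-0.0015 -0.    ] F [-3.63 -2.36  2.99] g 0.366 30.3
```

View pics/b1.png

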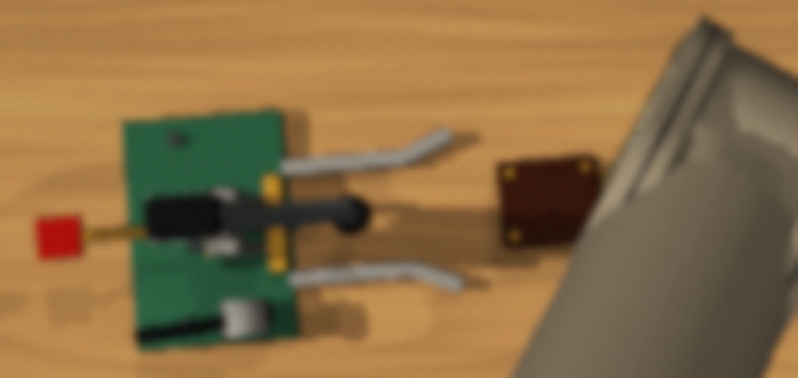

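The housing's front edge is centred at (499,206), in line with the guide centreline and square to it. I'll slide it in.

arm_command([
  {"dp": [10,0,0],"spin": 0},
  {"dp": [15,0,0],"spin": 0},
  {"dp": [15,0,0],"spin": 0},
  {"dp": [15,0,0],"spin": 0},
  {"dp": [5,0,0],"spin": 0},
])

```text
clock: 11.5
position: [0.5131, -0.0989, 0.1773]
ee_rot: [0.675, 0.738, 0.0, 0.0]
ft_force: [1.0, -2.9, 3.1]
grip_width: 0.366
grasp_force: 30.2
```

arm_command([
  {"dp": [8,0,0],"spin": 0},
  {"dp": [8,0,0],"spin": 0},
  {"dp": [8,0,0],"spin": 0},
  {"dp": [8,0,0],"spin": 0},
  {"dp": [2,0,0],"spin": 0},
])

```text
clock: 12.0
position: [0.5097, -0.0654, 0.1772]
ee_rot: [0.675, 0.738, 0.0, -0.0]
ft_force: [-0.2, -3.5, 2.3]
grip_width: 0.363
grasp_force: 30.3
```

```bash
python3 -c "
from w import *
where()"
```

```text
t 12.0 TCP in stand mm [-112.     0.3  177.2] tool x yaw rel stand 0.0012 tilt [-0.      0.0004] F [-0.25 -3.5   2.28] g 0.363 30.3
```

arm_command([
  {"dp": [1.5,0,0],"spin": 0},
  {"dp": [1,0,0],"spin": 0},
  {"dp": [1,0,0],"spin": 0},
  {"dp": [1,0,0],"spin": 0},
  {"dp": [1,0,0],"spin": 0},
])

```text
clock: 12.5
position: [0.5092, -0.0611, 0.1772]
ee_rot: [0.676, 0.737, -0.0, -0.0]
ft_force: [0.1, -4.0, 2.8]
grip_width: 0.362
grasp_force: 30.3
```

arm_command([
  {"dp": [1,0,0],"spin": 0},
  {"dp": [1,0,0],"spin": 0},
  {"dp": [1,0,0],"spin": 0},
])

```text
clock: 12.8
position: [0.5089, -0.0579, 0.1772]
ee_rot: [0.676, 0.737, 0.0, -0.0]
ft_force: [-0.2, -4.1, 3.3]
grip_width: 0.364
grasp_force: 30.3
```

arm_command([
  {"dp": [1,0,0],"spin": 0},
  {"dp": [1,0,0],"spin": 0},
])

```text
clock: 13.0
position: [0.5088, -0.0559, 0.1772]
ee_rot: [0.676, 0.737, 0.0, -0.0]
ft_force: [-0.4, -3.3, 2.7]
grip_width: 0.365
grasp_force: 30.3
```

arm_command([
  {"dp": [1,0,0],"spin": 0},
  {"dp": [1,0,0],"spin": 0},
  {"dp": [1,0,0],"spin": 0},
])

```text
clock: 13.3
position: [0.5085, -0.0529, 0.1772]
ee_rot: [0.676, 0.737, 0.0, -0.0]
ft_force: [-0.4, -3.1, 2.4]
grip_width: 0.363
grasp_force: 30.3
```

arm_command([
  {"dp": [1,0,0],"spin": 0},
  {"dp": [1,0,0],"spin": 0},
  {"dp": [1,0,0],"spin": 0},
])

```text
clock: 13.6
position: [0.5083, -0.0499, 0.1772]
ee_rot: [0.676, 0.737, 0.0, -0.0]
ft_force: [-0.2, -3.2, 2.5]
grip_width: 0.364
grasp_force: 30.3
```

arm_command([
  {"dp": [1,0,0],"spin": 0},
  {"dp": [1,0,0],"spin": 0},
  {"dp": [1,0,0],"spin": 0},
])

```text
clock: 13.9
position: [0.508, -0.0469, 0.1772]
ee_rot: [0.676, 0.737, 0.0, -0.0]
ft_force: [0.4, -2.9, 2.6]
grip_width: 0.366
grasp_force: 30.3
```

arm_command([
  {"dp": [1,0,0],"spin": 0},
  {"dp": [1,0,0],"spin": 0},
  {"dp": [1,0,0],"spin": 0},
])

```text
clock: 14.2
position: [0.5077, -0.0439, 0.1772]
ee_rot: [0.676, 0.737, 0.0, -0.0]
ft_force: [1.1, -3.3, 2.6]
grip_width: 0.363
grasp_force: 30.3
```

arm_command([
  {"dp": [1,0,0],"spin": 0},
  {"dp": [1,0,0],"spin": 0},
  {"dp": [1,0,0],"spin": 0},
])

```text
clock: 14.5
position: [0.5075, -0.041, 0.1772]
ee_rot: [0.676, 0.737, -0.0, 0.0]
ft_force: [-0.2, -5.5, 3.4]
grip_width: 0.363
grasp_force: 30.3
```

arm_command([
  {"dp": [0.8,0,0],"spin": 0},
  {"dp": [0.7,0,0],"spin": 0},
  {"dp": [0,0,0],"spin": 0},
])

```text
clock: 14.8
position: [0.5073, -0.04, 0.1772]
ee_rot: [0.676, 0.737, -0.0, 0.0]
ft_force: [0.8, -5.9, 1.9]
grip_width: 0.364
grasp_force: 30.3
```

arm_command([
  {"dp": [0.8,0,0],"spin": 0},
  {"dp": [0.5,0,0],"spin": 0},
  {"dp": [0,0,0],"spin": 0},
  {"dp": [0,0,0],"spin": 0},
])

```text
clock: 15.2
position: [0.5072, -0.0391, 0.1772]
ee_rot: [0.676, 0.737, -0.0, 0.0]
ft_force: [0.2, -7.7, 2.8]
grip_width: 0.363
grasp_force: 30.3
```

arm_command([
  {"dp": [0.8,0,0],"spin": 0},
  {"dp": [0,0,0],"spin": 0},
  {"dp": [0,0,0],"spin": 0},
  {"dp": [0,0,0],"spin": 0},
  {"dp": [0,0,0],"spin": 0},
])

```text
clock: 15.7
position: [0.5071, -0.0385, 0.1772]
ee_rot: [0.676, 0.737, -0.0, 0.0]
ft_force: [0.9, -8.1, 2.4]
grip_width: 0.365
grasp_force: 30.3
```

arm_command([
  {"dp": [0,0,0],"spin": 0},
  {"dp": [0,0,0],"spin": 0},
])

```text
clock: 15.9
position: [0.5071, -0.0385, 0.1772]
ee_rot: [0.676, 0.737, -0.0, 0.001]
ft_force: [0.9, -8.2, 1.8]
grip_width: 0.367
grasp_force: 30.3
```

```bash
python3 -c "
from w import *
where()"
```

```text
t 15.9 TCP in stand mm [-84.9   0.6 177.2] tool x yaw rel stand -0.0009 tilt [ 0.0002 -0.0012] F [ 0.86 -8.23  1.79] g 0.367 30.3
```

arm_command([
  {"dp": [-0.5,0,0],"spin": 0},
  {"dp": [-0.5,0,0],"spin": 0},
  {"dp": [0,0,0],"spin": 0},
], newtons=20)

```text
clock: 16.2
position: [0.5072, -0.0387, 0.1772]
ee_rot: [0.676, 0.737, -0.0, 0.0]
ft_force: [0.4, -4.8, 3.4]
grip_width: 0.361
grasp_force: 30.3
```

arm_command([
  {"dp": [0,0,0],"spin": 0},
  {"dp": [0,0,0],"spin": 0},
  {"dp": [0,0,0],"spin": 0},
  {"dp": [0,0,0],"spin": 0},
], grip=-0.4)

```text
clock: 16.6
position: [0.5072, -0.038, 0.1771]
ee_rot: [0.675, 0.737, 0.0, -0.0]
ft_force: [0.3, 0.6, -0.6]
grip_width: 0.701
grasp_force: 0.0
```

arm_command([
  {"dp": [0,0,-30],"spin": 0},
  {"dp": [0,0,-50],"spin": 0},
  {"dp": [0,0,-50],"spin": 0},
  {"dp": [0,0,-50],"spin": 0},
  {"dp": [0,0,-50],"spin": 0},
])

```text
clock: 17.1
position: [0.5067, -0.0385, 0.4093]
ee_rot: [0.676, 0.737, 0.0, -0.0]
ft_force: [1.8, 0.1, 0.4]
grip_width: 0.699
grasp_force: 0.0
```

arm_command([
  {"dp": [0,0,-20],"spin": 0},
  {"dp": [-40,0,0],"spin": 0},
  {"dp": [-40,0,0],"spin": 0},
  {"dp": [-40,0,0],"spin": 0},
  {"dp": [0,0,0],"spin": 0},
])

```text
clock: 17.6
position: [0.5166, -0.1634, 0.4275]
ee_rot: [0.678, 0.735, -0.001, 0.001]
ft_force: [0.8, -0.6, -0.1]
grip_width: 0.697
grasp_force: 0.0
```

```bash
python3 -c "
from w import *
where()
im=viewer.camera('top'); c=im[170:260,150:280]; a=cv2.resize(c,None,fx=4,fy=4,interpolation=cv2.INTER_CUBIC)
im=viewer.camera('scene'); c=im[140:230,280:350]; b=cv2.resize(c,None,fx=4,fy=4,interpolation=cv2.INTER_CUBIC)
cv2.imwrite('pics/n1.png',np.hstack([a,b]))"
```

```text
t 17.6 TCP in stand mm [-210.2    1.9  427.5] tool x yaw rel stand -0.0071 tilt [ 0.0003 -0.002 ] F [ 0.82 -0.56 -0.14] g 0.697 0.0
```

View pics/n1.png

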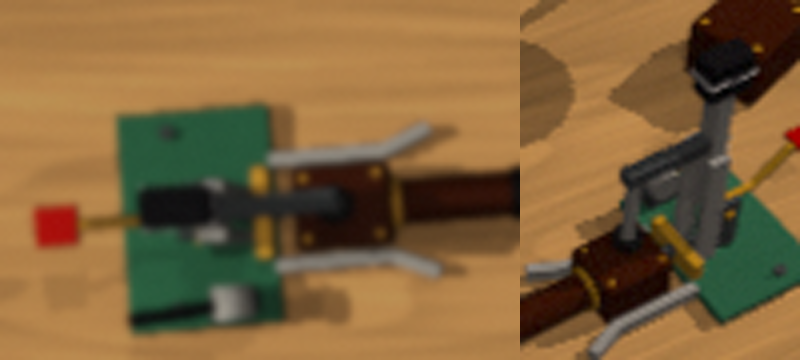

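The half sits square in the nest, the housing's front edge is near the stop, and the foot is above it. Next I'll go over the tab with the fingers closed.

arm_command([
  {"dp": [45,0.5,-5],"spin": 0},
  {"dp": [48,0.5,0],"spin": 0},
  {"dp": [48,0.5,0],"spin": 0},
  {"dp": [48,0.5,0],"spin": 0},
  {"dp": [48,0,0],"spin": 0},
], grip=1)

```text
clock: 18.2
position: [0.4979, 0.0817, 0.4324]
ee_rot: [0.675, 0.738, 0.001, -0.0]
ft_force: [1.1, -0.5, -0.1]
grip_width: 0.001
grasp_force: 0.0
```

arm_command([
  {"dp": [48,0,0],"spin": 0},
  {"dp": [48,0,0],"spin": 0},
  {"dp": [45,0,0],"spin": 0},
  {"dp": [0,0,0],"spin": 0},
  {"dp": [0,0,0],"spin": 0},
])

```text
clock: 18.7
position: [0.4858, 0.2208, 0.4319]
ee_rot: [0.674, 0.739, -0.0, -0.0]
ft_force: [0.9, -0.5, -0.5]
grip_width: 0.002
grasp_force: 0.0
```

```bash
python3 -c "
from w import *
where()"
```

```text
t 18.7 TCP in stand mm [175.2  -0.7 431.9] tool x yaw rel stand 0.0046 tilt [-0.0006 -0.0004] F [ 0.93 -0.53 -0.5 ] g 0.002 0.0
```

arm_command([
  {"dp": [2,-0.5,45],"spin": 0},
  {"dp": [0,0,45],"spin": 0},
  {"dp": [0,0,40],"spin": 0},
  {"dp": [0,0,25],"spin": 0},
  {"dp": [0,0,0],"spin": 0},
])

```text
clock: 19.2
position: [0.4849, 0.2193, 0.2743]
ee_rot: [0.676, 0.737, -0.003, -0.001]
ft_force: [-0.3, 0.1, 0.6]
grip_width: 0.001
grasp_force: 0.0
```

arm_command([
  {"dp": [0,0,0],"spin": 0},
  {"dp": [0,0,0],"spin": 0},
])

```text
clock: 19.4
position: [0.4868, 0.2206, 0.2792]
ee_rot: [0.676, 0.737, 0.001, 0.0]
ft_force: [-0.1, 0.0, -0.2]
grip_width: -0.001
grasp_force: 0.0
```

```bash
python3 -c "
from w import *
where()"
```

```text
t 19.4 TCP in stand mm [174.9  -1.7 279.2] tool x yaw rel stand -0.0003 tilt [0.0023 0.0018] F [-0.06  0.   -0.17] g -0.001 0.0
```

arm_command([
  {"dp": [2,-1.5,6],"spin": 0},
  {"dp": [0,0,5],"spin": 0},
  {"dp": [0,0,3],"spin": 0},
  {"dp": [0,0,2],"spin": 0},
  {"dp": [0,0,2],"spin": 0},
])

```text
clock: 19.9
position: [0.4844, 0.2231, 0.2594]
ee_rot: [0.676, 0.737, 0.0, -0.0]
ft_force: [-1.7, 3.4, 4.7]
grip_width: -0.001
grasp_force: 2.4
```

arm_command([
  {"dp": [0,0,2],"spin": 0},
  {"dp": [0,0,2],"spin": 0},
  {"dp": [0,0,2],"spin": 0},
])

```text
clock: 20.2
position: [0.4846, 0.2227, 0.2532]
ee_rot: [0.676, 0.737, 0.0, 0.0]
ft_force: [0.4, 1.7, 1.4]
grip_width: -0.002
grasp_force: 1.2
```

arm_command([
  {"dp": [0,0,2],"spin": 0},
  {"dp": [0,0,2],"spin": 0},
  {"dp": [0,0,2],"spin": 0},
  {"dp": [0,0,1],"spin": 0},
  {"dp": [0,0,0],"spin": 0},
])

```text
clock: 20.7
position: [0.4845, 0.2227, 0.2462]
ee_rot: [0.676, 0.737, 0.0, -0.0]
ft_force: [-0.5, 3.0, 3.8]
grip_width: 0.001
grasp_force: 2.0
```

arm_command([
  {"dp": [0,0,0],"spin": 0},
  {"dp": [0,0,0],"spin": 0},
  {"dp": [0,0,0],"spin": 0},
  {"dp": [0,0,0],"spin": 0},
  {"dp": [0,0,0],"spin": 0},
])

```text
clock: 21.2
position: [0.4845, 0.2226, 0.2463]
ee_rot: [0.676, 0.737, 0.0, -0.0]
ft_force: [-0.1, 3.4, 3.5]
grip_width: 0.0
grasp_force: 2.1
```

```bash
python3 -c "
from w import *
where()
im=viewer.camera('scene'); c=im[130:230,270:370]; b=cv2.resize(c,None,fx=5.5,fy=5.5,interpolation=cv2.INTER_CUBIC)
cv2.imwrite('pics/p1.png',b)"
```

```text
t 21.2 TCP in stand mm [177.1   0.4 246.3] tool x yaw rel stand 0.0003 tilt [0.0002 0.0002] F [-0.08  3.45  3.54] g 0.0 2.1
```

View pics/p1.png

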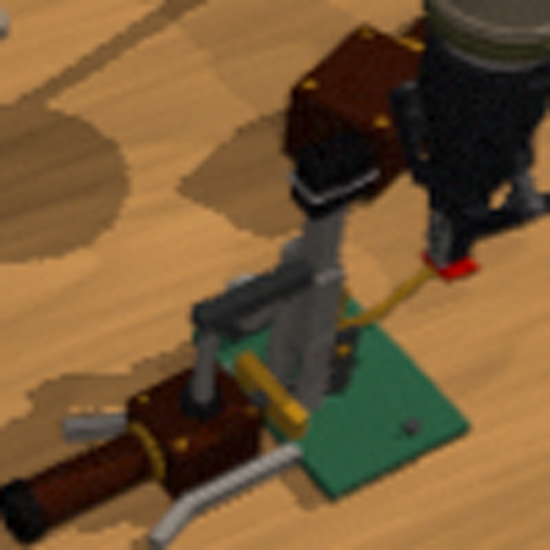

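The foot, at crop (200,410), is down on the housing, and the tab is pressed under the closed fingers. I'll hold briefly, then let go slowly.

arm_command([
  {"dp": [0,0,0],"spin": 0},
  {"dp": [0,0,0],"spin": 0},
  {"dp": [0,0,0],"spin": 0},
  {"dp": [0,0,0],"spin": 0},
  {"dp": [0,0,0],"spin": 0},
])

```text
clock: 21.75
position: [0.4845, 0.2226, 0.2462]
ee_rot: [0.676, 0.737, 0.0, -0.0]
ft_force: [0.3, 3.8, 3.8]
grip_width: 0.0
grasp_force: 2.2
```

arm_command([
  {"dp": [0,0,-3],"spin": 0},
  {"dp": [0,0,-4],"spin": 0},
  {"dp": [0,0,-4],"spin": 0},
  {"dp": [0,0,-4],"spin": 0},
  {"dp": [0,0,-4],"spin": 0},
])

```text
clock: 22.25
position: [0.4843, 0.2223, 0.2653]
ee_rot: [0.676, 0.737, -0.0, -0.0]
ft_force: [0.1, 0.2, -0.2]
grip_width: 0.0
grasp_force: 0.0
```

arm_command([
  {"dp": [0,0,-20],"spin": 0},
  {"dp": [0,0,-40],"spin": 0},
  {"dp": [0,0,-40],"spin": 0},
  {"dp": [0,0,-40],"spin": 0},
  {"dp": [0,0,0],"spin": 0},
])

```text
clock: 22.75
position: [0.4855, 0.2226, 0.4107]
ee_rot: [0.676, 0.737, 0.004, 0.001]
ft_force: [0.2, 0.6, -0.7]
grip_width: 0.004
grasp_force: 0.0
```

arm_command([
  {"dp": [45,0,0],"spin": 0},
  {"dp": [45,0,0],"spin": 0},
  {"dp": [45,0,0],"spin": 0},
  {"dp": [45,0,0],"spin": 0},
  {"dp": [0,0,0],"spin": 0},
])

```text
clock: 23.25
position: [0.4655, 0.4086, 0.4032]
ee_rot: [0.672, 0.74, -0.001, -0.001]
ft_force: [-1.3, 0.6, -0.9]
grip_width: 0.0
grasp_force: 0.0
```

```bash
python3 -c "
from w import *
where()
im=viewer.camera('top'); c=im[170:260,150:280]; a=cv2.resize(c,None,fx=4,fy=4,interpolation=cv2.INTER_CUBIC)
im=viewer.camera('scene'); c=im[140:230,280:350]; b=cv2.resize(c,None,fx=4,fy=4,interpolation=cv2.INTER_CUBIC)
cv2.imwrite('pics/n2.png',np.hstack([a,b]))"
```

```text
t 23.25 TCP in stand mm [364.    3.2 403.2] tool x yaw rel stand 0.0091 tilt [-0.0028  0.0003] F [-1.25  0.55 -0.9 ] g 0.0 0.0
```

View pics/n2.png

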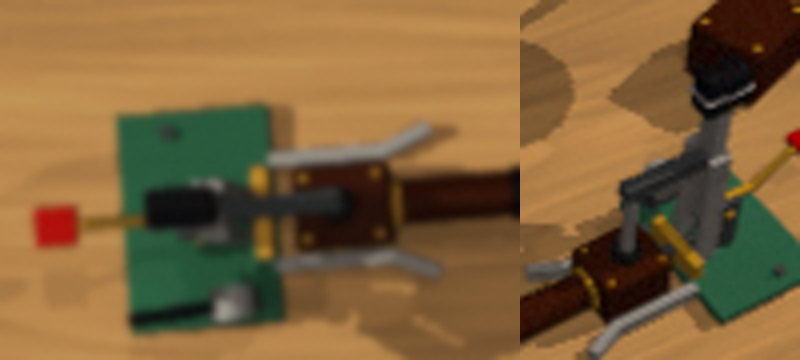

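The foot rests on the housing at (628,255), the half hasn't moved, and the tab is back up. I'm handing in.

```bash
python3 -c "
from w import *
print(manip.hand_in())"
```

```text
the job is handed in; nothing more can be done
None
```

I handed the job in at about 23 s of the 72 s allowed. The rail was raised and held by the pawl, the binocular half was pushed against the plunger with an estimated 5 N, and the last picture shows the foot down on the housing and the pawl back. No verdict came back.

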